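# Shut the sliding tray cover under the chute

## Task

Slide the flat cover of the parts tray shut over the compartment holding the objective, under the chute, until it has passed its sprung catch and sits fully home, held against the end stop. Push firmly enough to get past the catch but do not ram the cover, do not knock the chute, and leave the other things on the bench where they are.

Things in the scene. Friction and masses are not known exactly. Their poses are not given: they have to be found in the camera images.
- tray: Fixed grey box, 134 mm (its x) by 336 mm (its y, -186 to +150), 75 mm high; origin on the bench at its x middle, where deck and compartment meet. Rails along both long sides (|x| 52 to 67 mm) stand to z 86.5 mm and overlap the cover's edges. Position and yaw vary; the cover closes along the box's +y.
- tray_compartment (a point): Centre of the floor of the open compartment in the tray's +y end: inside tray x +-62, y 5 to 145, floor at z 5 mm. Axes as the tray.
- tray_deck (a point): Centre of the flat deck, the tray's -y end, on which the open cover is parked: tray y -180 to 0, z 75 mm. Behind it, at tray y -180 to -186, a cheek stands up to z 97 mm. Axes as the tray.
- chute: Sloped aluminium chute fixed to the tray, same origin and axes. 114 mm wide (x +-57); lower lip at tray y 55 mm, underside there at z 132 mm, flanges to z 162 mm; rises to +y at 26 deg up to y 280, z 270 mm. Two posts at y 235. A gripper holding the knob from above cannot follow it under the chute; the knob ends 20 to 40 mm beyond the lip.
- cover (a joint): Flat aluminium cover, 180 (y) x 114 x 6 mm, underside at tray z 75.5 mm. Value q in m along tray +y: 0 = open against the cheek (starts within 10 mm of it). Home, against the end stop with the compartment covered, lies anywhere from 0.150 to 0.170, differing each time. Its middle is at tray y = q - 0.085. Sliding takes 2 N plus 6 N per 0.1 m/s.
- tray_catch (a point): Middle of the range of the sprung catch on the tray's +x rail, which acts on the cover and is set together with the stop. Met 11 mm before home, it takes a push of up to 13 N 8 mm before home; passed 3 mm before home, it then drives the cover against the stop and holds it. If not passed it pushes the cover back. So the first rise of force is the catch, a second, hard one the stop.
- endstop: Dark steel bracket, 134 mm wide, fixed to the tray beyond its +y end; origin at its -y face (tray y 195, z 78.5 mm). On two rods in front of it stands a black rubber-faced stop bar, 110 x 5 x 12 mm, its face 20 to 40 mm before the bracket: the setting differs each time and is not reported. The bar is firm; the cover pressed on it with over 50 N counts as ramming.
- cover_knob (a point): Centre of the top of the upright white cylindrical knob on the cover: 32 mm dia, 36 mm tall above the cover plate (top at tray z 117.5 mm), at tray x 0, y = q - 0.075 (-75 mm when open). 
- cover_lip (a point): Middle of the top of the rear face of the cover's turned-up rear lip: at tray x 0, y = q - 0.175, top at tray z 96.5 mm. The lip is 104 mm wide (x), 5 mm thick, stands 15.5 mm over the cover plate; its flat rear face looks to tray -y and can be pushed with closed fingertips once there is room between it and the cheek.
- objective_in_tray: black objective standing on the compartment's floor, 36 mm dia, 58 mm tall; origin at the centre of its underside; it must stay in the compartment
- objective_a: black microscope objective standing on the bench, 36 mm dia, 58 mm tall; bystander
- objective_b: black microscope objective standing on the bench, 36 mm dia, 63 mm tall; bystander
- stage_knob: loose white stepped stage knob standing on the bench, 48 mm dia, 62 mm tall; bystander
- slide_clip: flat chrome slide clip lying on the bench, 105 x 26 x 12 mm; bystander
- dust_cover: orange domed dust cover standing on the bench, 110 mm dia, 100 mm tall; bystander
- screwdriver: screwdriver lying on the bench, 180 mm long; bystander
- cleaner_bottle: closed bottle standing on the bench, 48 mm dia, 110 mm tall; bystander
There are look-alikes about, which are no part of the job. Leave any brown or purple look-alike of the objective_in_tray alone.

How it is judged:
At the end, for the whole second after the job is handed in: The cover is home (past the catch, which holds it against the end stop with over 1 N) and at rest, with the objective inside the compartment (value of joint cover above 0.147 m and contact force between cover and endstop above 1 N and velocity of joint cover between -0.01 and 0.01 m/s and x of objective_in_tray in the frame of tray between -0.062 and 0.062 m and y of objective_in_tray in the frame of tray between 0.005 and 0.145 m and z of objective_in_tray in the frame of tray below 0.06 m); the robot touches nothing.
It fails at once if the cover is rammed: it presses on its end stop with more than 50 N (contact force between cover and endstop above 50 N).
It fails at once if the chute is knocked with more than 10 N (contact force between any of the fingers, the arm and chute above 10 N).
It fails at once if a thing on the bench is shifted by more than 30 mm (distance of any of objective_a, objective_b, stage_knob, slide_clip, dust_cover, screwdriver, cleaner_bottle from where it was at the start of the episode above 0.03 m).
It also fails if it takes over 51 s, if anything falls off the work surface, if the arm or the gripper's body presses on something with over 40 N, if the wrist force passes 120 N, or if a joint passes its speed limit or range.

## Robot

A 7-joint arm with a two-finger parallel gripper is mounted at the origin on the work surface. World frame = base frame: x ahead of the robot, y to its left, z up, the work surface at z = 0. Lengths are in m, angles in rad, forces in N, time in s.
With the tool pointing down it reaches from about 0.425 to 0.95 m from the base axis. Payload 16.7 kg.
Tool frame: the origin (TCP) lies between the finger pads; the fingertips stand 22 mm ahead of it and the grasp point (between the pads) lies 3 mm ahead of it (bot.nose_length is the distance from the TCP to the fingertips, in m); z points along the fingers, y is the line along which they close (so a half turn about z gives the same grasp; the last joint's range is limited). The gripper opens to 94 mm and grips with 3 to 60 N. Pads are 16 mm wide; open, the fingers measure 119 mm over their backs; the gripper's body (75 mm by 177 mm) begins 78 mm behind the grasp point.
Start: joints at [-1.383, 0.426, 0.074, 1.606, -0.034, 1.111, -0.067], TCP at [0.223, 0.637, 0.227] pointing down, gripper open.
Joint ranges: [-2.85, 2.85], [-0.5, 2.14], [-1.23, 1.37], [0.21, 2.46], [-1.02, 4.16], [0.16, 2.05], [-2.73, 2.73]. Speed limits (rad/s): [1.89, 1.89, 2.39, 2.39, 3.01, 3.01, 3.01].

## Interface

Orientations are given as a 3x3 rotation matrix whose columns are the frame's x, y, z axes.
In Python, from rig import bot gives the robot as it stands. The module is installed in compiled form; this text tells all that it offers.
- The arm moves only by the tool play_rows, never from a script. Its argument "plan" is a list that holds one entry, the list of rows, each a list of 6 numbers: the shift along the world's x, y, z each as a share of 0.1 m, from -1 to 1, then the turn, a rotation vector about the world's x, y, z each as a share of 360 degrees, from -1 to 1. A call has 1 to 10 rows; each row is the pose to reach, as a shift and turn from the pose commanded when the call began, turning the shorter way round; what a row does not reach only later rows make up. A row lasts 1/10 s, in which the tool goes at most 50 mm and 8.59 degrees, less where a joint would pass 70% of its speed; a pose out of reach is approached as far as the arm can. A call with a number of a shift or a turn outside -1 to 1 is refused whole. A call with a gripper value outside its range is refused whole. "claw" is the closure, from 0 (fully open) to 1 (shut), set as the call begins (left out, the last holds). The fingers move at their own pace and stop on an object; "squeeze" is the grip in N (left out, the last holds). Time passes only in rows, so rows that repeat a pose let the fingers close. It gives the time, the measured TCP pose, the force, the opening and the grip force at its end, in the units of the state.
- bot.observe(): the state, without advancing time (a new reading comes with each control period).
- bot.snapshot(name): name is "side" or "top"; returns a dict with "color" (420x560x3 uint8, red, green, blue), "fovy" (degrees; the focal length in pixels is half the picture's height over the tangent of half this angle, whatever the lens; pixels are square), "cx", "cy" (the principal point, pixels), "rvec" (rotation vector, rad) and "tvec" (3), from world to camera coordinates, as OpenCV has them. Camera axes: x right, y down, z forward; pixel columns grow to the right and rows downward; lengths in m; the calibration is good to about 2 mm. A picture is of the moment at which its call begins. There is no depth.
- bot.job_done(): hands the job in; it is judged then, once.
The state is a dict: "time": time; "q": joint angles; "joint_velocities": joint speeds; "joint_efforts": joint torques, N m; "tcp_pos": TCP position; "ee_rot": TCP orientation; "wrist_force": force on the tool from outside, world axes, zero at the start; "moment": the same for the moment, N m; "width": opening from 0.0 (shut) to 1.0 (fully open); "finger_force": force on a finger pad.
Only numpy, scipy, OpenCV 4.12 (cv2) and the standard library are available. Lean on these libraries where they do the work, as an engineer would, in place of code of your own. Each camera call takes 0.05 s, during which the arm holds its last target. There are 200 camera calls.

## Working session

There is one attempt and no reset: what is moved stays moved. The work goes in short steps, Python scripts to look and compute and a tool call to move; the robot and the scene stay as the last step left them, time stands still between calls to the robot, and variables do not carry over. Pictures are saved under pics/ and viewed, at most 10 in all, crops included, and the job is handed in when it is done.

Besides the shell and the picture viewer there is one more tool, called after "Call:" by a JSON object that holds its "fn" and its "kwargs". play_rows: Moves the arm, as the interface text tells. Shift numbers are shares of 0.1 m and turn numbers shares of 360 degrees, none past 1 either way. Its arguments: {"type":"object","properties":{"plan":{"type":"array","items":{"type":"array","items":{"type":"array","items":{"type":"number"}}}},"claw":{"type":"number"},"squeeze":{"type":"number"}},"required":["plan"]}

```bash
mkdir -p pics; cat > h.py <<'E'
import numpy as np, cv2
from rig import bot
def cam(s):
    R=cv2.Rodrigues(np.array(s["rvec"],float))[0]; t=np.array(s["tvec"],float).ravel()
    h=s["color"].shape[0]; f=h/2/np.tan(np.radians(s["fovy"])/2)
    return R,t,np.array([[f,0,s["cx"]],[0,f,s["cy"]],[0,0,1]])
def ray(s,uv,z):
    R,t,K=cam(s); o=-R.T@t; d=R.T@np.linalg.inv(K)@np.array([uv[0],uv[1],1.])
    return o+d*(z-o[2])/d[2]
def proj(s,P):
    R,t,K=cam(s); p=K@(R@np.asarray(P,float)+t); return p[:2]/p[2]
E
python3 - <<'E'
from h import *
import pickle
for n in("top","side"):
    s=bot.snapshot(n); pickle.dump(s,open(n+".pkl","wb")); cv2.imwrite(f"pics/{n}0.png",cv2.resize(s["color"][:,:,::-1],None,fx=1.4,fy=1.4))
    R,t,K=cam(s); print(n,s["fovy"],s["cx"],s["cy"],-R.T@t)
o=bot.observe(); print(o); print(bot.nose_length)
E
```

```text
top 51.5699673386931 276.3655355595464 206.86492533573121 [0.32487619 0.01472168 1.29531161]
side 47.94006772308127 272.64399133606514 206.58471655140573 [ 0.13333797 -0.8906773   1.02661953]
{'time': 0.1, 'q': array([-1.38351348,  0.42667963,  0.07386757,  1.60653628, -0.03413119,
        1.11081407, -0.06711203]), 'joint_velocities': array([ 1.49294323e-03, -8.17653638e-04, -3.16153842e-05, -2.03597505e-03,
       -5.49813137e-04, -1.20000788e-03, -1.35652766e-03]), 'joint_efforts': array([ 7.93214422e-03, -9.37472034e+01,  3.67788658e+00, -4.55039799e+01,
       -4.83432133e-02,  1.68223819e-02,  3.47826881e-05]), 'tcp_pos': array([0.22295599, 0.63671749, 0.22684224]), 'ee_rot': array([[-9.43799347e-01,  3.30518810e-01, -3.30648011e-04],
       [ 3.30518970e-01,  9.43798672e-01, -1.13029186e-03],
       [-6.15175663e-05, -1.17605416e-03, -9.99999307e-01]]), 'wrist_force': array([-1.02873518, -0.24454311, -0.42538221]), 'moment': array([ 0.03509232, -0.02718415,  0.06809796]), 'finger_force': 0.0, 'width': 1.0027258483641228}
0.022
```

View pics/top0.png

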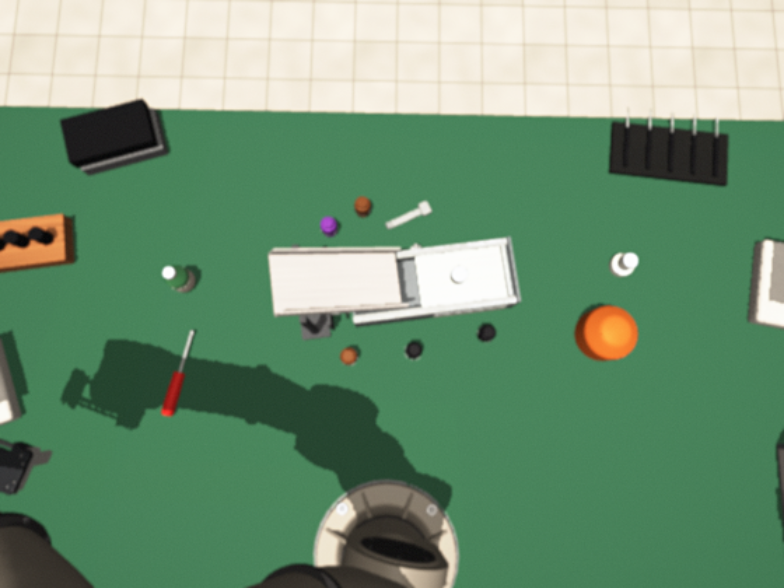

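View pics/side0.png

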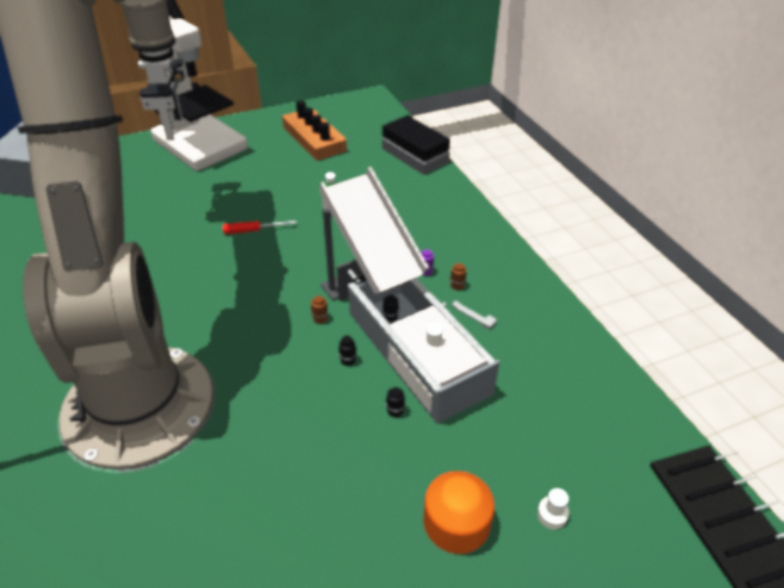

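Top view: the tray's chute end is at left (+y world). Knob is at (459,275), rear corners at (511,238) and (519,301), chute at (270–400, 250–312). Side view: knob at (434,333), black objective in the compartment at (391,307). Candidates for the knob: white cover knob (459,275), white stage knob (626,262, off the tray), bottle cap (168,272). The one on the cover is the right one. I'll check it in one close crop.

```bash
python3 - <<'E'
from h import *
import pickle
T=pickle.load(open("top.pkl","rb"));S=pickle.load(open("side.pkl","rb"))
a=cv2.resize(T["color"][155:245,240:380,::-1],None,fx=5.5,fy=5.5,interpolation=cv2.INTER_CUBIC)
cv2.imwrite("pics/c1.png",a)
b=cv2.resize(S["color"][190:300,245:365,::-1],None,fx=5.4,fy=5.4,interpolation=cv2.INTER_CUBIC)
cv2.imwrite("pics/c2.png",b)
print(ray(T,(459/1.4,275/1.4),.1175),ray(S,(434/1.4,328/1.4),.1175))
E
```

```text
[ 0.55312024 -0.13631678  0.1175    ] [ 0.55519383 -0.13565736  0.1175    ]
```

View pics/c1.png

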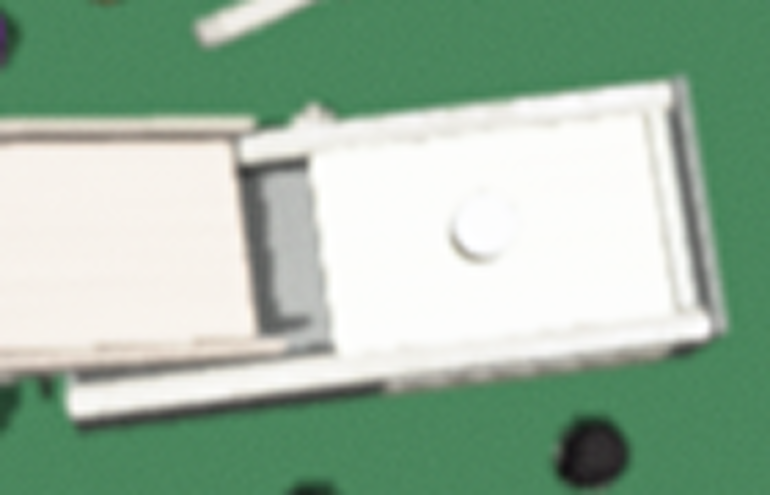

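View pics/c2.png

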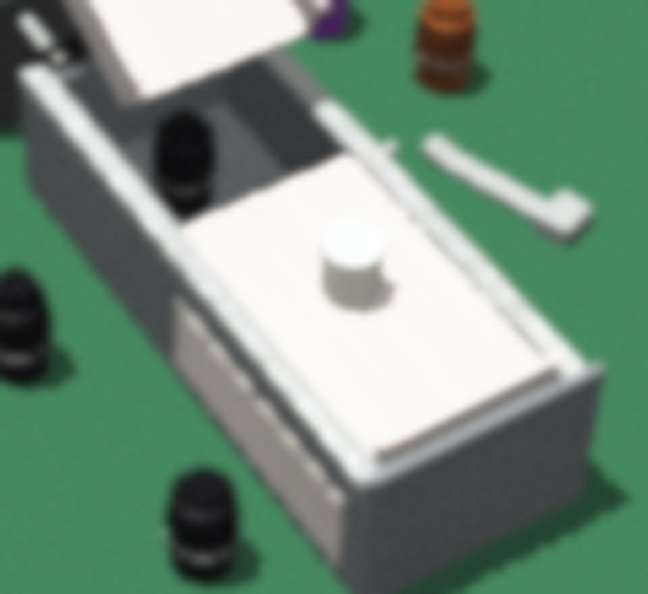

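The crop confirms the white knob on the cover at c1 (482,226). Rail edges and the cheek edge are clear, and the black objective is in the compartment.

```bash
python3 - <<'E'
from h import *
import pickle
T=pickle.load(open("top.pkl","rb"));S=pickle.load(open("side.pkl","rb"))
A=lambda u,v,z:ray(T,((u+.5)/5.5-.5+240,(v+.5)/5.5-.5+155),z)
B=lambda u,v,z:ray(S,((u+.5)/5.4-.5+245,(v+.5)/5.4-.5+190),z)
def dirn(p,q):
    d=(p-q)[:2]; return np.degrees(np.arctan2(-d[0],d[1])),np.linalg.norm(d)
L0,L1=A(75,418,.0865),A(708,342,.0865); U0,U1=A(240,140,.0865),A(668,85,.0865)
print("low",L0,L1,dirn(L0,L1)); print("up",U0,U1,dirn(U0,U1))
C0,C1=A(682,78,.097),A(722,325,.097); d=(C0-C1)[:2]; print("cheek",C0,C1,np.degrees(np.arctan2(d[1],d[0])),np.linalg.norm(d))
s0,s1=B(25,72,.0865),B(360,485,.0865);print("side low",s0,s1,dirn(s0,s1))
s0,s1=B(325,105,.0865),B(585,375,.0865);print("side up",s0,s1,dirn(s0,s1))
print("cheek side",B(365,485,.097),B(603,370,.097))
print("knob",A(482,226,.1175),B(353,243,.1175))
R=bot.observe()["ee_rot"]
print(np.degrees(np.arctan2(R[1,1],R[0,1])))
E
```

```text
low [0.45843847 0.06877613 0.0865    ] [ 0.50277099 -0.25406424  0.0865    ] (np.float64(7.818968822141149), np.float64(0.3258700363363961))
up [ 0.6044758  -0.01319479  0.0865    ] [ 0.6377328  -0.23585296  0.0865    ] (np.float64(8.495096418225419), np.float64(0.22512816163539498))
cheek [ 0.6388659  -0.24098949  0.097     ] [ 0.51007022 -0.25902932  0.097     ] 7.973290447342999 0.1300529235127876
side low [0.46092871 0.07265727 0.0865    ] [ 0.50450916 -0.25035916  0.0865    ] (np.float64(7.683785529443354), np.float64(0.3259430405839491))
side up [ 0.59969697 -0.01388756  0.0865    ] [ 0.63353934 -0.232603    0.0865    ] (np.float64(8.795761104369706), np.float64(0.22131821295200602))
cheek side [ 0.50246979 -0.25839551  0.097     ] [ 0.63741356 -0.24055503  0.097     ]
knob [ 0.55519063 -0.1345841   0.1175    ] [ 0.55461423 -0.13662201  0.1175    ]
70.69971794587046
```

Call:
{"fn": "play_rows", "kwargs": {"plan": [[[0,0,0.3,0,0,0],[0,0,0.7,0,0,0],[0,0,1,0,0,0],[0,0,1,0,0,0]]], "claw": 1, "squeeze": 20}}

```text
time: 0.5
tcp_pos: [0.2236, 0.6384, 0.3319]
ee_rot: [[-0.944, 0.331, 0.001], [0.331, 0.944, 0.006], [0.001, 0.006, -1.0]]
wrist_force: [0.7, -0.0, -0.6]
width: 0.696
finger_force: 0.0
```

Call:
{"fn": "play_rows", "kwargs": {"plan": [[[0.1,-0.23,0.25,0,0,-0.005],[0.2,-0.46,0.5,0,0,-0.01],[0.3,-0.7,0.75,0,0,-0.015],[0.38,-0.92,0.9,0,0,-0.0194]]]}}

```text
time: 0.9
tcp_pos: [0.2618, 0.544, 0.4186]
ee_rot: [[-0.896, 0.444, 0.0], [0.444, 0.896, 0.001], [0.0, 0.001, -1.0]]
wrist_force: [0.4, 0.1, 0.6]
width: 0.354
finger_force: 0.0
```

Call:
{"fn": "play_rows", "kwargs": {"plan": [[[0.1,-0.23,0,0,0,-0.005],[0.2,-0.46,0,0,0,-0.01],[0.3,-0.7,0,0,0,-0.015],[0.38,-0.92,0,0,0,-0.0194]]]}}

```text
time: 1.3
tcp_pos: [0.2995, 0.4516, 0.4168]
ee_rot: [[-0.835, 0.55, -0.0], [0.55, 0.835, -0.001], [-0.0, -0.001, -1.0]]
wrist_force: [0.3, 0.5, -0.3]
width: 0.022
finger_force: 0.0
```

Call:
{"fn": "play_rows", "kwargs": {"plan": [[[0.1,-0.23,0,0,0,-0.005],[0.2,-0.46,0,0,0,-0.01],[0.3,-0.7,0,0,0,-0.015],[0.38,-0.92,0,0,0,-0.0194]]]}}

```text
time: 1.7
tcp_pos: [0.338, 0.3589, 0.4175]
ee_rot: [[-0.761, 0.648, -0.0], [0.648, 0.761, -0.0], [0.0, -0.0, -1.0]]
wrist_force: [1.6, -0.0, -0.6]
width: 0.005
finger_force: 0.0
```

Tracking works well; continuing.

Call:
{"fn": "play_rows", "kwargs": {"plan": [[[0.1,-0.23,0,0,0,-0.005],[0.2,-0.46,0,0,0,-0.01],[0.3,-0.7,0,0,0,-0.015],[0.38,-0.92,0,0,0,-0.0194]]]}}

```text
time: 2.1
tcp_pos: [0.376, 0.2668, 0.4175]
ee_rot: [[-0.677, 0.736, 0.0], [0.736, 0.677, 0.0], [0.0, 0.0, -1.0]]
wrist_force: [0.9, -0.2, -0.6]
width: 0.007
finger_force: 0.0
```

Call:
{"fn": "play_rows", "kwargs": {"plan": [[[0.1,-0.23,0,0,0,-0.005],[0.2,-0.46,0,0,0,-0.01],[0.3,-0.7,0,0,0,-0.015],[0.38,-0.92,0,0,0,-0.0194]]]}}

```text
time: 2.5
tcp_pos: [0.4139, 0.1748, 0.4175]
ee_rot: [[-0.582, 0.813, 0.0], [0.813, 0.582, -0.0], [-0.0, 0.0, -1.0]]
wrist_force: [0.8, 0.5, 0.6]
width: 0.007
finger_force: 0.0
```

Call:
{"fn": "play_rows", "kwargs": {"plan": [[[0.1,-0.23,0,0,0,-0.005],[0.2,-0.46,0,0,0,-0.01],[0.3,-0.7,0,0,0,-0.015],[0.38,-0.92,0,0,0,-0.0194]]]}}

```text
time: 2.9
tcp_pos: [0.4518, 0.0829, 0.4175]
ee_rot: [[-0.479, 0.878, 0.0], [0.878, 0.479, -0.0], [-0.0, -0.0, -1.0]]
wrist_force: [0.0, 0.4, -0.3]
width: 0.007
finger_force: 0.0
```

Call:
{"fn": "play_rows", "kwargs": {"plan": [[[0.1,-0.23,0,0,0,-0.005],[0.2,-0.46,0,0,0,-0.01],[0.3,-0.7,0,0,0,-0.015],[0.38,-0.92,0,0,0,-0.0194]]]}}

```text
time: 3.3
tcp_pos: [0.4896, -0.009, 0.4175]
ee_rot: [[-0.369, 0.929, 0.0], [0.929, 0.369, -0.0], [-0.0, 0.0, -1.0]]
wrist_force: [-0.3, 0.6, -0.5]
width: 0.006
finger_force: 0.0
```

Call:
{"fn": "play_rows", "kwargs": {"plan": [[[0.1,-0.23,0,0,0,-0.005],[0.2,-0.46,0,0,0,-0.01],[0.3,-0.7,0,0,0,-0.015],[0.38,-0.92,0,0,0,-0.0194]]]}}

```text
time: 3.7
tcp_pos: [0.5274, -0.101, 0.4175]
ee_rot: [[-0.254, 0.967, 0.0], [0.967, 0.254, -0.0], [-0.001, 0.0, -1.0]]
wrist_force: [0.4, 1.1, -0.2]
width: 0.004
finger_force: 0.0
```

Call:
{"fn": "play_rows", "kwargs": {"plan": [[[0.1,-0.23,0,0,0,-0.005],[0.2,-0.46,0,0,0,-0.01],[0.3,-0.7,0,0,0,-0.015],[0.38,-0.9,0,0,0,-0.0194],[0.38,-0.9,0,0,0,-0.0194]]]}}

```text
time: 4.2
tcp_pos: [0.565, -0.1925, 0.4171]
ee_rot: [[-0.132, 0.991, -0.001], [0.991, 0.132, -0.002], [-0.002, -0.001, -1.0]]
wrist_force: [0.2, 0.2, -1.0]
width: 0.004
finger_force: 0.0
```

Call:
{"fn": "play_rows", "kwargs": {"plan": [[[0,0,-0.3,0,0,0],[0,0,-0.6,0,0,0],[0,0,-1,0,0,0]]]}}

```text
time: 4.5
tcp_pos: [0.5653, -0.1892, 0.3173]
ee_rot: [[-0.137, 0.991, 0.002], [0.991, 0.137, -0.0], [-0.001, 0.002, -1.0]]
wrist_force: [1.2, -0.1, -0.8]
width: 0.006
finger_force: 0.0
```

Call:
{"fn": "play_rows", "kwargs": {"plan": [[[0,0,-0.3,0,0,0],[0,0,-0.6,0,0,0],[0,0,-0.9,0,0,0],[0,0,-0.9,0,0,0],[0,0,-0.9,0,0,0]]]}}

```text
time: 5.0
tcp_pos: [0.565, -0.1892, 0.2282]
ee_rot: [[-0.136, 0.991, -0.0], [0.991, 0.136, -0.0], [-0.0, -0.001, -1.0]]
wrist_force: [0.3, -0.1, -0.1]
width: 0.003
finger_force: 0.0
```

```bash
python3 - <<'E'
from h import *
import pickle
s=bot.snapshot("side"); cv2.imwrite("pics/s1.png",cv2.resize(s["color"][100:320,210:400,::-1],None,fx=2.7,fy=2.7,interpolation=cv2.INTER_CUBIC))
print(bot.observe()["tcp_pos"])
E
```

```text
[ 0.56555117 -0.18934806  0.22892516]
```

View pics/s1.png

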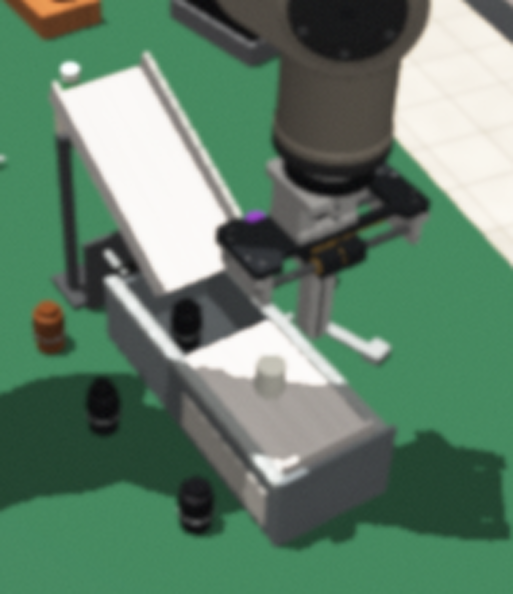

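The picture shows closed fingertips at (315,330) hanging above the cover, which fits the TCP; the knob (270,375) is untouched. Going down behind the knob.

Call:
{"fn": "play_rows", "kwargs": {"plan": [[[0,0,-0.3,0,0,0],[0,0,-0.6,0,0,0],[0,0,-0.8,0,0,0],[0,0,-1,0,0,0]]]}}

```text
time: 5.45
tcp_pos: [0.5661, -0.1891, 0.1284]
ee_rot: [[-0.137, 0.991, 0.002], [0.991, 0.137, -0.0], [-0.0, 0.002, -1.0]]
wrist_force: [0.2, -0.4, -0.2]
width: -0.001
finger_force: 0.0
```

Call:
{"fn": "play_rows", "kwargs": {"plan": [[[0,0,-0.1,0,0,0],[0,0,-0.1,0,0,0],[0,0,-0.1,0,0,0]]]}}

```text
time: 5.75
tcp_pos: [0.5658, -0.1892, 0.1188]
ee_rot: [[-0.137, 0.991, 0.001], [0.991, 0.137, -0.0], [-0.0, 0.001, -1.0]]
wrist_force: [-0.3, -0.7, -0.3]
width: 0.004
finger_force: 0.0
```

Call:
{"fn": "play_rows", "kwargs": {"plan": [[[-0.02,0.1,0,0,0,0],[-0.04,0.2,0,0,0,0],[-0.05,0.3,0,0,0,0],[-0.07,0.4,0,0,0,0],[-0.09,0.5,0,0,0,0],[-0.1,0.6,0,0,0,0],[-0.12,0.7,0,0,0,0],[-0.14,0.8,0,0,0,0],[-0.15,0.9,0,0,0,0],[-0.16,1,0,0,0,0]]]}}

```text
time: 6.75
tcp_pos: [0.5495, -0.089, 0.1181]
ee_rot: [[-0.136, 0.991, 0.002], [0.991, 0.136, -0.001], [-0.002, 0.001, -1.0]]
wrist_force: [-0.3, -8.4, 2.8]
width: 0.005
finger_force: 4.1
```

```bash
python3 - <<'E'
from h import *
s=bot.snapshot("side"); cv2.imwrite("pics/s2.png",cv2.resize(s["color"][100:320,210:400,::-1],None,fx=2.7,fy=2.7,interpolation=cv2.INTER_CUBIC))
E
```

```text
(no output)
```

View pics/s2.png

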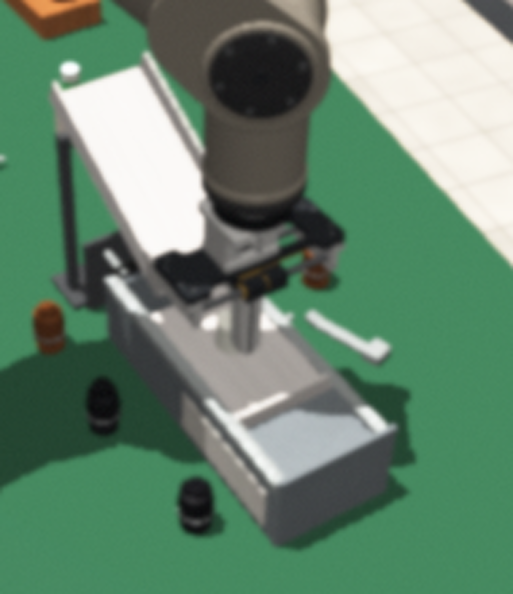

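The cover has moved about 70 mm. The lip is at about (290,400), with the deck free behind it. Hopping back over the lip now.

Call:
{"fn": "play_rows", "kwargs": {"plan": [[[0.02,-0.1,0,0,0,0],[0.02,-0.15,0.2,0,0,0],[0.03,-0.2,0.4,0,0,0],[0.05,-0.4,0.4,0,0,0],[0.08,-0.6,0.4,0,0,0],[0.11,-0.8,0.4,0,0,0],[0.14,-1,0.4,0,0,0],[0.14,-1,0.4,0,0,0]]]}}

```text
time: 7.6
tcp_pos: [0.5627, -0.1923, 0.1578]
ee_rot: [[-0.133, 0.991, 0.0], [0.991, 0.133, -0.001], [-0.001, 0.0, -1.0]]
wrist_force: [-0.1, 0.1, -0.4]
width: 0.002
finger_force: 0.0
```

Call:
{"fn": "play_rows", "kwargs": {"plan": [[[0.01,-0.1,0,0,0,0],[0.02,-0.16,0,0,0,0],[0.02,-0.16,-0.2,0,0,0],[0.02,-0.16,-0.35,0,0,0],[0.02,-0.16,-0.5,0,0,0],[0.02,-0.16,-0.52,0,0,0],[0.02,-0.16,-0.52,0,0,0]]]}}

```text
time: 8.3
tcp_pos: [0.5648, -0.2049, 0.1051]
ee_rot: [[-0.137, 0.991, -0.001], [0.991, 0.137, -0.0], [0.0, -0.001, -1.0]]
wrist_force: [0.1, -0.4, -0.1]
width: 0.006
finger_force: 0.0
```

```bash
python3 - <<'E'
from h import *
s=bot.snapshot("side"); cv2.imwrite("pics/s3.png",cv2.resize(s["color"][180:320,240:380,::-1],None,fx=4.2,fy=4.2,interpolation=cv2.INTER_CUBIC))
o=bot.observe();print(o["tcp_pos"],o["wrist_force"])
E
```

```text
[ 0.56513826 -0.20504512  0.10562438] [1.35049801 0.21612152 0.3681169 ]
```

View pics/s3.png

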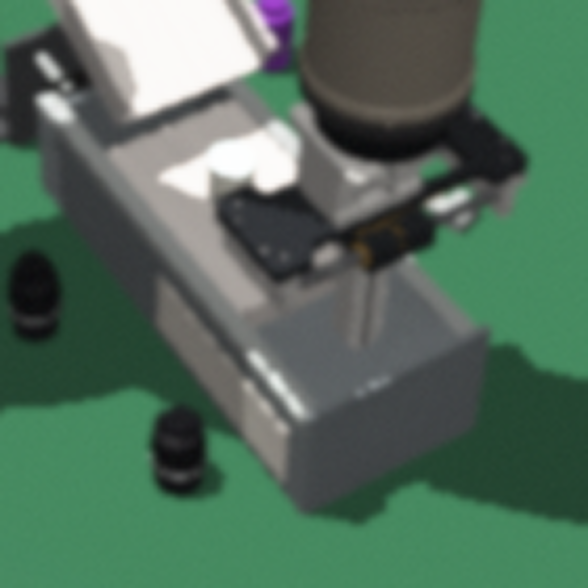

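Fingers are on the deck behind the lip. Pushing up to just short of the earliest catch position.

Call:
{"fn": "play_rows", "kwargs": {"plan": [[[-0.01,0.1,0,0,0,0],[-0.03,0.2,0,0,0,0],[-0.04,0.3,0,0,0,0],[-0.05,0.38,0,0,0,0],[-0.06,0.46,0,0,0,0],[-0.08,0.54,0,0,0,0],[-0.09,0.63,0,0,0,0],[-0.1,0.72,0,0,0,0],[-0.11,0.81,0,0,0,0],[-0.12,0.88,0,0,0,0]]]}}

```text
time: 9.35
tcp_pos: [0.553, -0.117, 0.1058]
ee_rot: [[-0.136, 0.991, 0.0], [0.991, 0.136, -0.001], [-0.001, 0.0, -1.0]]
wrist_force: [-1.0, -6.7, 2.4]
width: 0.003
finger_force: 3.1
```

Call:
{"fn": "play_rows", "kwargs": {"plan": [[[0,0.02,0,0,0,0],[-0.01,0.04,0,0,0,0],[-0.01,0.06,0,0,0,0],[-0.01,0.08,0,0,0,0]]]}}

```text
time: 9.75
tcp_pos: [0.552, -0.109, 0.1055]
ee_rot: [[-0.136, 0.991, -0.0], [0.991, 0.136, -0.0], [-0.0, -0.0, -1.0]]
wrist_force: [-0.7, -3.5, 2.1]
width: 0.006
finger_force: 1.6
```

Call:
{"fn": "play_rows", "kwargs": {"plan": [[[0,0.02,0,0,0,0],[-0.01,0.04,0,0,0,0]]]}}

```text
time: 9.95
tcp_pos: [0.5514, -0.1059, 0.1056]
ee_rot: [[-0.136, 0.991, 0.001], [0.991, 0.136, -0.001], [-0.001, 0.001, -1.0]]
wrist_force: [4.5, -9.9, -2.4]
width: 0.004
finger_force: 4.5
```

Call:
{"fn": "play_rows", "kwargs": {"plan": [[[0,0.02,0,0,0,0],[0,0.03,0,0,0,0]]]}}

```text
time: 10.15
tcp_pos: [0.5511, -0.1026, 0.1055]
ee_rot: [[-0.136, 0.991, 0.0], [0.991, 0.136, -0.001], [-0.001, 0.0, -1.0]]
wrist_force: [0.1, -5.9, -0.4]
width: 0.003
finger_force: 3.0
```

Call:
{"fn": "play_rows", "kwargs": {"plan": [[[0,0.01,0,0,0,0],[0,0.02,0,0,0,0]]]}}

```text
time: 10.35
tcp_pos: [0.551, -0.1001, 0.1054]
ee_rot: [[-0.136, 0.991, -0.0], [0.991, 0.136, -0.0], [-0.0, -0.0, -1.0]]
wrist_force: [-0.0, -2.3, -0.9]
width: 0.004
finger_force: 1.3
```

Call:
{"fn": "play_rows", "kwargs": {"plan": [[[0,0.01,0,0,0,0],[0,0.02,0,0,0,0]]]}}

```text
time: 10.55
tcp_pos: [0.551, -0.0974, 0.1053]
ee_rot: [[-0.137, 0.991, -0.0], [0.991, 0.137, 0.001], [0.001, -0.0, -1.0]]
wrist_force: [1.1, -5.5, -3.3]
width: 0.004
finger_force: 3.2
```

Call:
{"fn": "play_rows", "kwargs": {"plan": [[[0,0,0,0,0,0]]]}}

```text
time: 10.65
tcp_pos: [0.551, -0.0975, 0.1054]
ee_rot: [[-0.137, 0.991, -0.0], [0.991, 0.137, 0.0], [0.0, -0.0, -1.0]]
wrist_force: [0.3, 0.9, -0.0]
width: 0.004
finger_force: 0.1
```

Call:
{"fn": "play_rows", "kwargs": {"plan": [[[0,0.01,0,0,0,0]]]}}

```text
time: 10.75
tcp_pos: [0.5511, -0.0973, 0.1055]
ee_rot: [[-0.136, 0.991, 0.0], [0.991, 0.136, -0.001], [-0.001, 0.0, -1.0]]
wrist_force: [1.6, -7.1, -3.2]
width: 0.003
finger_force: 3.9
```

Call:
{"fn": "play_rows", "kwargs": {"plan": [[[0,0.01,0,0,0,0]]]}}

```text
time: 10.85
tcp_pos: [0.5511, -0.0973, 0.1056]
ee_rot: [[-0.136, 0.991, 0.0], [0.991, 0.136, -0.002], [-0.002, 0.0, -1.0]]
wrist_force: [1.3, -13.2, -2.8]
width: 0.007
finger_force: 6.1
```

Force is rising with no motion, so this looks like the stop. One more small step to confirm.

Call:
{"fn": "play_rows", "kwargs": {"plan": [[[0,0.01,0,0,0,0]]]}}

```text
time: 10.95
tcp_pos: [0.5511, -0.0972, 0.1056]
ee_rot: [[-0.135, 0.991, 0.001], [0.991, 0.135, -0.003], [-0.003, 0.0, -1.0]]
wrist_force: [1.4, -17.6, -6.6]
width: 0.003
finger_force: 8.5
```

Call:
{"fn": "play_rows", "kwargs": {"plan": [[[0,0,0,0,0,0]]]}}

```text
time: 11.05
tcp_pos: [0.5511, -0.0973, 0.1056]
ee_rot: [[-0.135, 0.991, 0.001], [0.991, 0.135, -0.003], [-0.003, 0.0, -1.0]]
wrist_force: [2.2, -13.8, -6.9]
width: 0.004
finger_force: 6.7
```

17 N without motion is above the catch's maximum, so the cover is on the stop. Backing off and checking.

Call:
{"fn": "play_rows", "kwargs": {"plan": [[[0,-0.04,0,0,0,0],[0.02,-0.2,0,0,0,0],[0.04,-0.35,0,0,0,0],[0.04,-0.35,0.3,0,0,0],[0.04,-0.35,0.6,0,0,0],[0.04,-0.35,1,0,0,0],[0.04,-0.35,1,0,0,0]]]}}

```text
time: 11.75
tcp_pos: [0.557, -0.1305, 0.2097]
ee_rot: [[-0.136, 0.991, 0.006], [0.991, 0.136, 0.001], [-0.0, 0.006, -1.0]]
wrist_force: [-0.5, -0.7, -0.3]
width: 0.0
finger_force: 0.0
```

Call:
{"fn": "play_rows", "kwargs": {"plan": [[[0,-0.3,0.3,0,0,0],[0,-0.6,0.6,0,0,0],[0,-0.9,1,0,0,0],[0,-0.9,1,0,0,0]]]}}

```text
time: 12.15
tcp_pos: [0.5556, -0.2248, 0.3099]
ee_rot: [[-0.132, 0.991, 0.006], [0.991, 0.132, -0.002], [-0.003, 0.006, -1.0]]
wrist_force: [0.6, -0.3, -1.3]
width: 0.006
finger_force: 0.0
```

```bash
python3 - <<'E'
from h import *
a=[]
s=bot.snapshot("side");t=bot.snapshot("top")
a=cv2.resize(s["color"][180:320,240:380,::-1],(560,560),interpolation=cv2.INTER_CUBIC)
import pickle;pickle.dump((s,t),open("end.pkl","wb"))
cv2.imwrite("pics/e1.png",a)
# predicted lip rear-top centre and ends for q
o=np.array([.546,-.0656]);c,n=np.cos(np.radians(8)),np.sin(np.radians(8))
for q in(.137,.144,.15,.16):
    print(q,[((proj(s,[o[0]+c*x-n*(q-.175),o[1]+n*x+c*(q-.175),.0965])-[240,180])*4).round() for x in(-.052,.052)])
ob=bot.observe();print(ob["tcp_pos"],ob["wrist_force"])
E
```

```text
0.137 [array([187., 237.]), array([315., 180.])]
0.144 [array([182., 230.]), array([309., 174.])]
0.15 [array([177., 225.]), array([305., 169.])]
0.16 [array([169., 215.]), array([296., 160.])]
[ 0.55511745 -0.22027812  0.30561018] [ 0.04671368  0.5912077  -0.87703553]
```

View pics/e1.png

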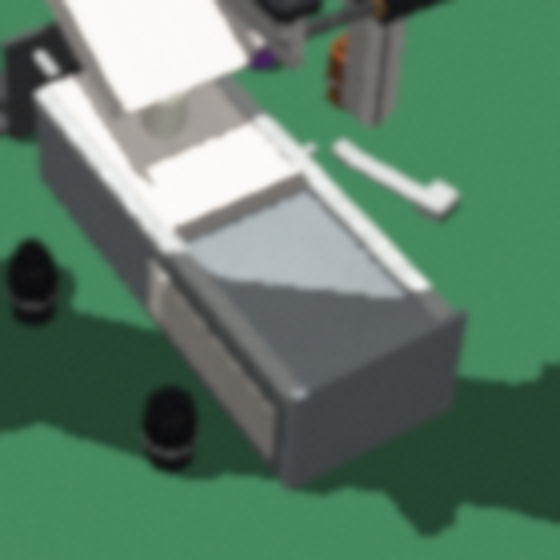

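The lip's top edge runs about (177,224) to (303,170), which matches q ≈ 0.15. The cover did not spring back, and the robot is clear of everything.

```bash
python3 -c "
from rig import bot
print(bot.job_done())"
```

```text
the job is handed in; nothing more can be done
None
```

I pushed the cover past its catch and onto the end stop, with wrist-force readings staying below 18 N, and it stayed home at q ≈ 0.15 m after I backed the arm clear; the job is handed in, but the hand-in call gave no verdict.

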